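Glaze the work lamp: lens in, lug ring screwed down snug

TASK

Refit the lens of the work lamp that stands in the wooden holder: lay the amber lens flat into the round cell at the top of the lamp head without dropping it from a height, then put the brass retaining ring over it, find the thread start and screw the ring down clockwise until it is snug, so that it squeezes the lens on its rubber seal but does not crack it by forcing. Let go and leave the oil bottle, the cup and the screwdriver where they are.

Things in the scene. Friction and masses are not known exactly. Their poses are not given: they have to be found in the camera images.
- mouth (a point): Centre of the open mouth of a round steel cell, level with its rim, on top of a fixed green lamp head (80 mm wide) upright in a fixed plywood holder (150 x 150 x 18 mm, jaws 44 mm high). Rim 85 mm above the bench, z up. Cell: bore 46 mm, outside 53 mm. Its outside carries 4 equal thread ramps (62 mm over all), tops flat and level with the rim, 60 degrees long, with 30 degree gaps between.
- ramp_low (a point): Point on the cell's axis, 6.2 mm below the rim. The ramps' undersides are 2 mm below the rim at their counterclockwise ends (from above) and fall clockwise, 4 mm per radian, to this height; each ramp's clockwise end is a solid wall 6.2 mm high. Where the gaps lie is NOT given: the lamp head is turned at random in its holder, and this frame's x and y say nothing of it. Look or feel for them.
- seal_top (a point): Centre of the top of the springy black rubber seal on the floor of the cell's bore, 9 mm below the rim. The lens rests on it. It gives about 0.12 mm per newton and bottoms hard after 2.2 mm.
- lens_mid (a point): Middle of the loose amber glass lens, half-way up its edge: 44 mm diameter, edge 12 mm high (6 mm below to 6 mm above this point), about 50 g, z its axis. On top a low dome 27 mm wide and 4 mm high, round it a flat rim. It lies dome up on a fixed blue felt pad 100 x 100 x 6 mm. Seated in the cell, this point is 3 mm below the cell's rim and the lens's flat rim 3 mm above it.
- lens: The same lens; origin at the centre of its flat underside. Put it in flat side down, dome up. Pressed by the ring with more than 25 N it cracks.
- wings_mid (a point): Grip point of the loose brass ring (about 90 g): on its axis, midway between two upright black wings, plates 30 mm long along x, 6 mm thick, 50 mm apart over their outsides along y, from 9 mm below to 8.5 mm above this point. They stand on a flange 74 mm wide, 3 mm thick, with a 31 mm hole; its underside is 12 mm below this point. The ring lies on a fixed cork pad 100 x 100 x 6 mm.
- ring: The same ring; origin on the axis at the lower edge of its skirt (67 mm inside, 74 mm outside), 24 mm below the grip point. At that edge 4 lugs, 6 mm wide, upper faces 6 mm up, point inwards on the ring's x and y axes, 58 mm free between opposite ones. Lugs on the ramp tops: grip point 24 mm above the rim. Lugs dropped into the gaps, flange on the lens: 15 mm.
- oil: Bystander: green glass oil bottle, 48 mm diameter, 110 mm high, origin at the centre of its underside; leave alone.
- cup: Bystander: white cup, 72 mm diameter, 85 mm high, origin at the centre of its underside; leave alone.
- driver: Bystander: screwdriver lying on the bench along its x axis, about 200 mm long; leave alone.
- ring_axis (a point): Point on the ring's axis level with its lugs' upper faces, 18 mm below the grip point. Turned clockwise (from above) after dropping in, the lugs run free, catch under the ramps after about 0.2 to 0.7 rad, then draw the ring down 4 mm per radian against the seal. Snug: drawn down 0.8 to 2 mm since the catch (0.2 to 0.5 rad), ring and lens then press with about 6 to 16 N; it holds by itself.
Not all that is in view belongs to the job. Several things look just like the part that bears mouth: the one meant starts farthest from the robot's base.

How it is judged:
On the way, in this order (a step that is already met when the one before it is completed fails the run):
1. the lens lies flat in the cell on its seal, let go (horizontal distance between lens_mid and mouth below 0.003 m and z of lens_mid in the frame of mouth below -0.002 m and angle between lens's own z axis and vertical below 0.06 rad and contact force between lens and the fingers below 0.1 N), for 0.2 s.
2. the ring's lugs have dropped into the gaps of the thread over the lens (horizontal distance between wings_mid and mouth below 0.004 m and z of wings_mid in the frame of mouth below 0.018 m and horizontal distance between lens_mid and mouth below 0.003 m).
At the end, for the whole second after the job is handed in: Lens flat in the cell (3 mm of the axis, 0.06 rad, centre 2.8 mm or more below the rim); ring on the thread over it (4 mm, 0.05 rad, wings' centre under 15.3 mm above the rim), pressing on it by itself with over 3.5 N; both released and at rest (horizontal distance between lens_mid and mouth below 0.003 m and z of lens_mid in the frame of mouth below -0.0028 m and angle between lens's own z axis and vertical below 0.06 rad and horizontal distance between wings_mid and mouth below 0.004 m and z of wings_mid in the frame of mouth below 0.0153 m and angle between ring's own z axis and vertical below 0.05 rad and contact force between ring and lens above 3.5 N and linear speed of each of ring, lens below 0.01 m/s); the robot touches nothing.
It fails at once if the ring is forced on to the lens with more than 25 N (the lens cracks) (contact force between ring and lens above 25 N).
It fails at once if the lens falls freely from more than about 20 mm (faster than 0.65 m/s out of the fingers) (contact force between lens and the fingers below 0.01 N and linear speed of lens above 0.65 m/s).
It fails at once if the oil bottle is moved by more than 20 mm (distance of oil from where it was at the start of the episode above 0.02 m).
It fails at once if the cup is moved by more than 20 mm (distance of cup from where it was at the start of the episode above 0.02 m).
It fails at once if the screwdriver is moved by more than 20 mm (distance of driver from where it was at the start of the episode above 0.02 m).
It also fails if it takes over 67 s, if anything falls off the work surface, if the arm or the gripper's body presses on something with over 40 N, if the wrist force passes 120 N, or if a joint passes its speed limit or range.

ROBOT

A 6-joint arm with a two-finger parallel gripper is mounted at the origin on the work surface. World frame = base frame: x ahead of the robot, y to its left, z up, the work surface at z = 0. Lengths are in m, angles in rad, forces in N, time in s.
With the tool pointing down it reaches from about 0.325 to 0.875 m from the base axis. Payload 4.4 kg.
Tool frame: the origin (TCP) lies on the centre line of the jaws, within the pads' length; the fingertips stand 25 mm ahead of it and the grasp point (between the pads) lies 6 mm ahead of it; z points along the fingers, y is the line along which they close (so a half turn about z gives the same grasp; the last joint's range is limited). The gripper opens to 85 mm and grips with 20 to 120 N. Pads are 22 mm wide; open, the fingers measure 114 mm over their backs; the gripper's body (76 mm by 85 mm) begins 54 mm behind the grasp point. The pads swing forward as they close: fully open they stand 13 mm farther back than shut.
Start: joints at [1.018, 0.207, 1.542, -0, 1.393, -0.15], TCP at [0.225, 0.529, 0.256] pointing down, gripper open.
Joint ranges: [-2.73, 2.73], [-0.86, 2.22], [0.23, 2.46], [-1.11, 4.25], [0.08, 2.63], [-2.82, 2.82]. Speed limits (rad/s): [2.79, 2.79, 3.14, 3.14, 3.14, 3.14].

INTERFACE

Orientations are given as a unit quaternion [x, y, z, w].
In Python, from plant import * gives the robot as it stands. The module is installed in compiled form; this text tells all that it offers. Calls block until the motion is done:
- goto(position, orientation): joint-space move of the TCP to a pose.
- move_l(position, feed=0.15, rot=None, threshold=None): straight line of the TCP; rot=None keeps the orientation; feed is the mean speed in m/s. With threshold (N) it stops when the force on the tool has changed by that much, and returns True; else False.
- movej(angles): joint-space move.
- open_jaws() and gripper_close(effort=None): open the fingers fully, or close them until they stop; effort is the grip in N (None keeps the last).
- wait(seconds).
- ik(position, orientation): joint angles nearest the present ones, or None.
- state(): the state.
- read_camera(name): name is "scene" or "top" or "wrist"; returns (picture, depth): 480x640x3 uint8, red, green, blue; 480x640 float32, m along the optical axis (not along the pixel's ray), 0 where there is no reading.
- camera_model(name): a dict with "camera_matrix" (3x3 intrinsics, pixels), "world_from_camera" (4x4, takes a point from camera to world coordinates). Camera axes: x right, y up, looking along -z (the intrinsics and any distortion apply to the point x, -y, -z); pixel columns grow to the right and rows downward; lengths in m; the calibration is good to about 2 mm. The wrist camera is an equidistant fisheye: a pixel r from the principal point sees the ray r / f radians off the axis. A picture is of the moment at which its call begins: read the wrist's pose just before it. camera_model takes no time and is no camera call; for the wrist camera it gives the pose at the moment of the call.
A pose or a line that the arm cannot do raises PlanningError and nothing moves.
- job_done(): hands the job in; it is judged then, once.
The state is a dict: "clock": time; "q": joint angles; "qd": joint speeds; "tau": joint torques, N m; "tcp_pos": TCP position; "tool_rot": TCP orientation; "wrist_force": force on the tool from outside, world axes, zero at the start; "wrist_torque": the same for the moment, N m; "grip_width": opening from 0.0 (shut) to 1.0 (fully open); "grasp_force": force on a finger pad.
Only numpy, scipy, OpenCV 4.12 (cv2) and the standard library are available. Lean on these libraries where they do the work, as an engineer would, in place of code of your own. Each camera call takes 0.05 s, during which the arm holds its last target. There are 200 camera calls.

## Working session

There is one attempt and no reset: what is moved stays moved. The work goes in short steps, each a Python script; the robot and the scene stay as the last script left them, time stands still between calls to the robot, and variables do not carry over. Pictures are saved under pics/ and viewed, at most 10 in all, crops included, and the job is handed in when it is done.

```bash
mkdir -p pics
python3 - <<'E'
from plant import *
import cv2,numpy as np
for n in ("scene","top"):
    p,d=read_camera(n); cv2.imwrite(f"pics/{n}0.png",p[:,:,::-1]); np.savez(f"{n}0.npz",p=p,d=d,K=camera_model(n)["camera_matrix"],T=camera_model(n)["world_from_camera"])
    print(n,camera_model(n))
s=state();print(s)
E
```

```text
scene {'camera_matrix': array([[580.49216402,   0.        , 301.50811596],
       [  0.        , 580.49216402, 244.47138763],
       [  0.        ,   0.        ,   1.        ]]), 'world_from_camera': array([[-0.67473752, -0.45939146,  0.577658  ,  1.14669973],
       [ 0.73801987, -0.41202455,  0.53438043,  0.63487971],
       [-0.00748053,  0.78688961,  0.61704845,  0.80033352],
       [ 0.        ,  0.        ,  0.        ,  1.        ]])}
top {'camera_matrix': array([[469.23360133,   0.        , 316.9238304 ],
       [  0.        , 469.23360133, 234.85673234],
       [  0.        ,   0.        ,   1.        ]]), 'world_from_camera': array([[ 0.01379526,  0.99645513, -0.08298711,  0.38331193],
       [-0.99976647,  0.0123651 , -0.01772298, -0.0193065 ],
       [-0.01663402,  0.08321222,  0.99639301,  1.16976608],
       [ 0.        ,  0.        ,  0.        ,  1.        ]])}
{'clock': 0.1, 'q': array([ 1.01850985e+00,  2.07322893e-01,  1.54281410e+00, -2.96522850e-05,
        1.39354367e+00, -1.50511220e-01]), 'qd': array([ 1.39182614e-05, -2.58786362e-03, -2.29518479e-03,  1.29689163e-04,
        8.08418582e-04,  2.53397747e-04]), 'tau': array([-1.00294369e-04, -3.84093118e+01, -2.92548931e+01, -1.40219160e-05,
        4.84406206e-03,  1.40200402e-05]), 'tcp_pos': array([0.22453769, 0.52864653, 0.25524718]), 'tool_rot': array([ 1.99536500e-01,  9.79889838e-01, -9.85228595e-04, -3.45658360e-04]), 'wrist_force': array([-1.10187265, -1.17254194, -0.61326733]), 'wrist_torque': array([-0.0376999 , -0.02320533, -0.03877173]), 'grasp_force': 0.0, 'grip_width': 0.997266797474639}
```

View pics/top0.png

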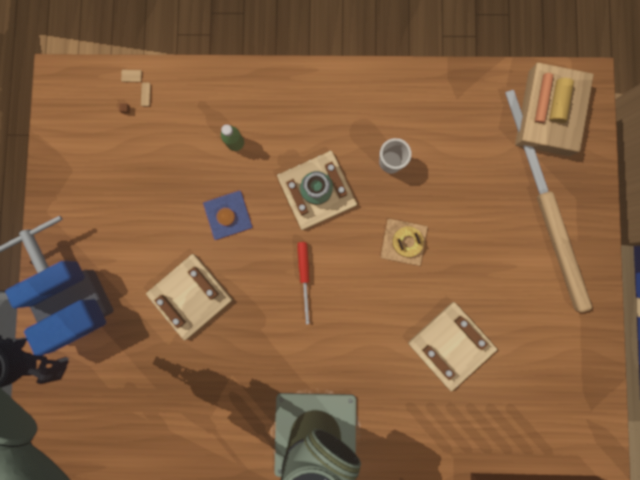

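View pics/scene0.png

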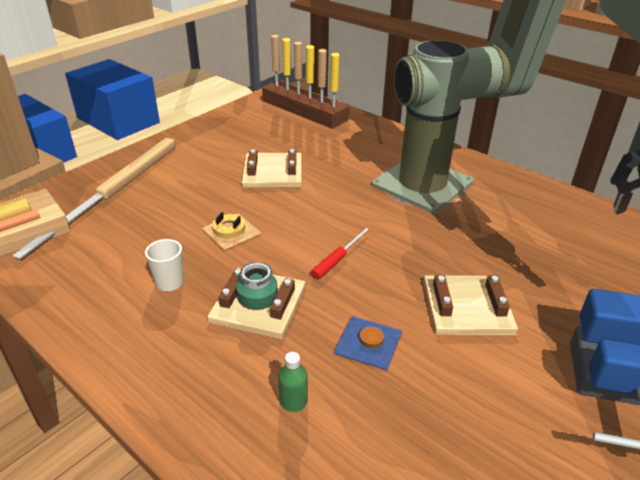

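The lamp candidates are the three plywood holders in the top view: (317,190) with a green head, (190,297) empty and (453,345) empty. The base is at about (316,435), so (317,190) is the farthest. It is also the only one with a steel cell, so it is the one meant. The lens is at (226,217), the ring at (408,241), the bottle at (232,137), the cup at (395,155) and the driver at (305,280).

```bash
cat > h.py <<'E'
from plant import *
import numpy as np, cv2
from scipy.spatial.transform import Rotation as R
def quat(yaw): # tool down, tool x axis at yaw
    c,s=np.cos(yaw),np.sin(yaw)
    return R.from_matrix(np.array([[c,s,0],[s,-c,0],[0,0,-1]])).as_quat()
def yaw_now():
    x=R.from_quat(state()["tool_rot"]).as_matrix()[:,0]; return np.arctan2(x[1],x[0])
def cast(px,K,T,z,fish=False):
    px=np.atleast_2d(px).astype(float); u=(px-K[[0,1],[2,2]])/K[[0,1],[0,1]]
    if fish:
        r=np.linalg.norm(u,axis=1,keepdims=True)+1e-12; d=np.hstack([u/r*np.sin(r),np.cos(r)])
    else: d=np.hstack([u,np.ones((len(u),1))])
    w=(d*[1,-1,-1])@T[:3,:3].T; o=T[:3,3]
    return o+w*((z-o[2])/w[:,2])[:,None]
def project(P,K,T,fish=True):
    c=(np.atleast_2d(P)-T[:3,3])@T[:3,:3]; c=c*[1,-1,-1]
    n=np.linalg.norm(c[:,:2],axis=1); s=np.arctan2(n,c[:,2])/n if fish else 1/c[:,2]
    return c[:,:2]*s[:,None]*K[0,0]+K[:2,2]
def shot(n,f):
    m=camera_model(n); p,d=read_camera(n); cv2.imwrite(f"pics/{f}.png",p[:,:,::-1])
    np.savez(f+".npz",p=p,d=d,K=m["camera_matrix"],T=m["world_from_camera"]); return p,m["camera_matrix"],m["world_from_camera"]
E
python3 - <<'E'
from h import *
D=np.load("top0.npz");K,T,p=D["K"],D["T"],D["p"]
for n,px,z in (("lens",(226,217),.018),("ring",(408,241),.021),("mouth",(317,186),.085),("oil",(232,137),.05),("cup",(395,155),.08),("base",(316,435),0),("h2",(190,297),.02),("h3",(453,345),.02)):
    q=cast(px,K,T,z)[0]; print(n,q.round(3),np.hypot(*q[:2]).round(3))
c=p[100:280,190:450]; cv2.imwrite("pics/crop.png",cv2.resize(c,None,fx=3,fy=3,interpolation=cv2.INTER_CUBIC)[:,:,::-1])
E
```

```text
lens [0.521 0.227 0.018] 0.568
ring [ 0.467 -0.222  0.021] 0.517
mouth [0.588 0.001 0.085] 0.588
oil [0.714 0.212 0.05 ] 0.745
cup [ 0.665 -0.181  0.08 ] 0.69
base [-0.004 -0.003  0.   ] 0.005
h2 [0.323 0.309 0.02 ] 0.447
h3 [ 0.218 -0.329  0.02 ] 0.395
```

View pics/crop.png

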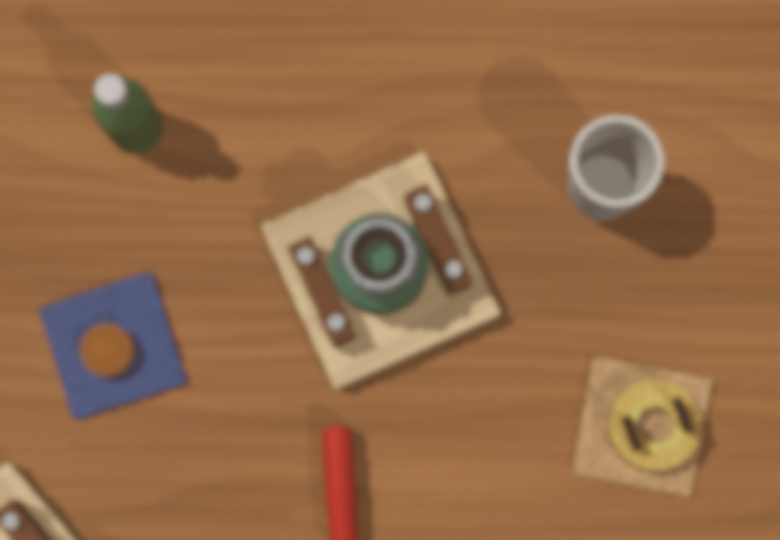

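The enlarged crop confirms it: the steel cell on the green head is at crop (380,253), i.e. full-image (317,184), the only holder with a lamp and the farthest at 0.59 m. Next come wrist close-ups.

Run:
```python
from h import *
print(state()["clock"])
for n,c,z in (("ring",(.467,-.222),.23),("mouth",(.588,.001),.29),("lens",(.521,.227),.21)):
    goto([*c,z],quat(np.pi)); p,K,T=shot("wrist","w_"+n)
    s=state();print(n,s["q"].round(2),s["tcp_pos"].round(4),T.round(3).tolist(),K[0],s["clock"])
im=[cv2.imread(f"pics/w_{n}.png") for n in("ring","mouth","lens")]
cv2.imwrite("pics/m1.png",np.vstack([np.hstack([cv2.resize(i,(400,300)) for i in im[:2]]),np.hstack([cv2.resize(im[2],(400,300)),np.zeros((300,400,3),np.uint8)])]))
```

```text
0.1
ring [-0.61  0.11  1.71  0.    1.32 -2.18] [ 0.4673 -0.2214  0.23  ] [[-0.001, -0.958, -0.287, 0.394], [1.0, -0.0, -0.001, -0.222], [0.001, -0.287, 0.958, 0.349], [0.0, 0.0, 0.0, 1.0]] [371.64829954   0.         322.57323109] 2.9333
mouth [-0.15  0.21  1.47 -0.    1.46 -1.72] [ 5.874e-01 -2.000e-04  2.893e-01] [[0.001, -0.958, -0.286, 0.514], [1.0, 0.001, -0.0, -0.0], [0.0, -0.286, 0.958, 0.408], [0.0, 0.0, 0.0, 1.0]] [371.64829954   0.         322.57323109] 4.0
lens [ 0.26  0.23  1.61 -0.    1.3  -1.31] [0.5224 0.2257 0.2109] [[0.002, -0.957, -0.289, 0.448], [1.0, 0.002, -0.0, 0.226], [0.001, -0.289, 0.957, 0.329], [0.0, 0.0, 0.0, 1.0]] [371.64829954   0.         322.57323109] 5.0333
```

View pics/m1.png

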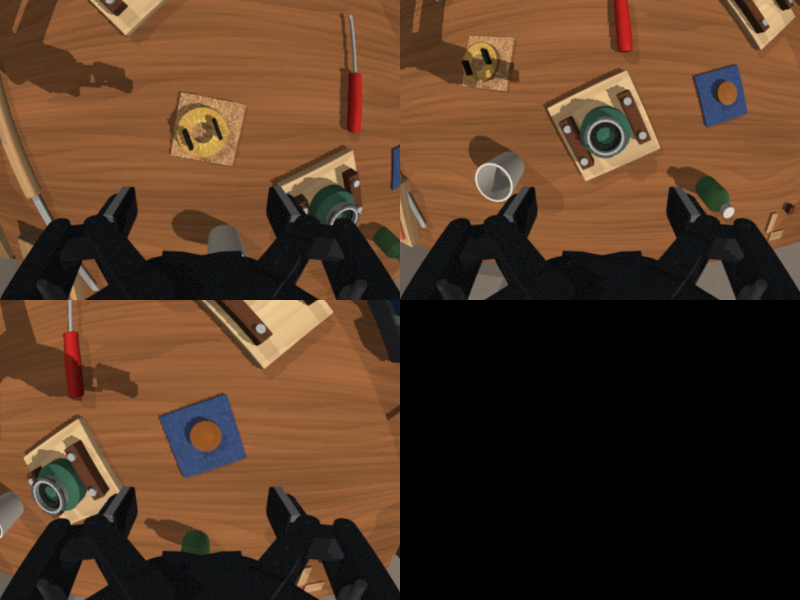

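The wrist tiles show the following, in tile pixels: ring at (203,130) with its two black wings, mouth at (605,132) on the second tile, and lens at (206,435) on the third. All three match the coarse estimates. Next I'll segment them and take a close mouth shot to find the gaps.

```bash
cat >> h.py <<'E'
def biggest(mask,minA=50):
    c,_=cv2.findContours(mask.astype(np.uint8),cv2.RETR_EXTERNAL,cv2.CHAIN_APPROX_NONE)
    return max(c,key=cv2.contourArea)[:,0,:]
def circ(P):
    A=np.c_[2*P[:,:2],np.ones(len(P))]; w=np.ones(len(P))
    for _ in range(8):
        s=np.linalg.lstsq(A*w[:,None],(P[:,:2]**2).sum(1)*w,rcond=None)[0]
        r=np.sqrt(s[2]+s[0]**2+s[1]**2); e=np.hypot(*(P[:,:2]-s[:2]).T)-r; w=1/(1+(e/.0007)**2)
    return s[:2],r,np.abs(e).mean()
E
python3 - <<'E'
from h import *
def ld(n):
    D=np.load(n+".npz"); return D["p"],D["K"],D["T"],cv2.cvtColor(D["p"],cv2.COLOR_RGB2HSV).astype(int)
def near(K,T,c,z,rad):
    g=np.indices((480,640))[::-1].reshape(2,-1).T; P=cast(g,K,T,z,True)
    return (np.hypot(*(P[:,:2]-c).T)<rad).reshape(480,640)
p,K,T,h=ld("w_lens"); m=near(K,T,(.521,.227),.018,.04)&(h[...,0]<22)&(h[...,1]>120)&(h[...,2]>60)
P=cast(biggest(m),K,T,.018,True); print("lens",circ(P))
p,K,T,h=ld("w_ring"); N=near(K,T,(.467,-.222),.021,.05)
m=N&(h[...,0]>20)&(h[...,0]<32)&(h[...,1]>120); m=cv2.morphologyEx(m.astype(np.uint8),cv2.MORPH_CLOSE,np.ones((5,5)))
P=cast(biggest(m),K,T,.021,True); c,r,e=circ(P); print("ring",c,r,e)
k=near(K,T,c,.03,.032)&(h[...,2]<60)
n,l,st,ce=cv2.connectedComponentsWithStats(k.astype(np.uint8))
for i in range(1,n):
    if st[i,4]>40:
        rr=cv2.minAreaRect(cast(np.argwhere(l==i)[:,::-1],K,T,.0385,True)[:,:2].astype(np.float32)*1000)
        print(st[i,4],ce[i],cast(ce[i],K,T,.03,True),rr)
goto([.588+.021,0,.15],quat(np.pi)); wait(.2); p,K,T=shot("wrist","w_m2"); print(state()["clock"],state()["tcp_pos"])
i=p[120:400,160:480]; cv2.imwrite("pics/m2.png",cv2.resize(i,(800,600)[::1])[:,:,::-1] if 0 else cv2.resize(i,None,fx=2.1,fy=2.1)[:,:,::-1])
E
```

```text
lens (array([0.52365514, 0.23101354]), np.float64(0.02142711858692381), np.float64(0.00028841172847965363))
ring [ 0.48436389 -0.21378795] 0.013016795182466767 0.0038044517306246085
119 [348.64705882 210.78151261] [[ 0.4645577  -0.19846577  0.03      ]] ((462.1578063964844, -199.15370178222656), (22.31662368774414, 4.4197998046875), 20.9764404296875)
156 [302.33333333 227.86538462] [[ 0.48015475 -0.23938055  0.03      ]] ((477.49139404296875, -239.25730895996094), (21.92765235900879, 6.53078031539917), 19.348350524902344)
6.2667 [0.60905505 0.00149429 0.15057369]
```

View pics/m2.png

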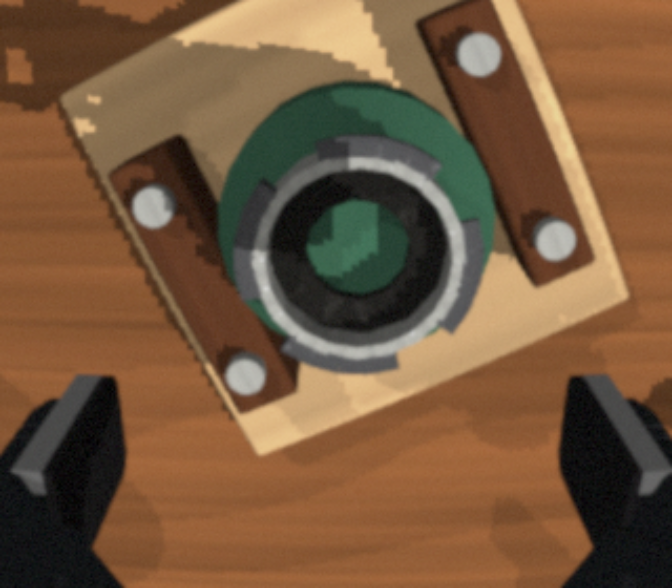

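The close-up shows four dark-grey ramps around the bright rim centred near crop (358,250). Their ends are at (317,150)-(440,160), (480,222)-(455,325), (398,365)-(285,348) and (240,298)-(262,185). The ring's wings measure 44 mm apart (expected 44), so that measurement holds.

Run:
```python
from h import *
D=np.load("w_m2.npz");p,K,T=D["p"],D["K"],D["T"]
h=cv2.cvtColor(p,cv2.COLOR_RGB2HSV).astype(int)
g=np.indices((480,640))[::-1].reshape(2,-1).T; P=cast(g,K,T,.085,True)
c0=cast(np.array([358,250])/2.1+[160,120],K,T,.085,True)[0]; print(c0)
near=(np.hypot(*(P[:,:2]-c0[:2]).T)<.034).reshape(480,640)
m=near&(h[...,1]<45)&(h[...,2]>140); print(m.sum())
cn=biggest(m); c,r,e=circ(cast(cn,K,T,.085,True)); print("outer",c,r,e)
hole=biggest(cv2.drawContours(np.zeros((480,640),np.uint8),[cn],-1,1,-1).astype(bool)&~m); c2,r2,e2=circ(cast(hole,K,T,.085,True)); print("inner",c2,r2,e2)
pts=np.array([(317,150),(440,160),(480,222),(455,325),(398,365),(285,348),(240,298),(262,185)])/2.1+[160,120]
q=cast(pts,K,T,.085,True)[:,:2]-c; a=np.degrees(np.arctan2(q[:,1],q[:,0])); print(a.round(1),(np.hypot(*q.T)*1000).round(1))
```

```text
[0.59144969 0.00549892 0.085     ]
1321
outer [0.59417374 0.00564968] 0.026126608089076814 0.0013688941772747344Traceback (most recent call last):
  File "<stdin>", line 9, in <module>
  File "h.py", line 25, in biggest
    return max(c,key=cv2.contourArea)[:,0,:]
           ~~~^^^^^^^^^^^^^^^^^^^^^^^
ValueError: max() iterable argument is empty
```

Run:
```python
from h import *
D=np.load("w_m2.npz");p,K,T=D["p"],D["K"],D["T"]
h=cv2.cvtColor(p,cv2.COLOR_RGB2HSV).astype(int)
g=np.indices((480,640))[::-1].reshape(2,-1).T; P=cast(g,K,T,.085,True)[:,:2].reshape(480,640,2)
c0=np.array([.5915,.0055])
for th in (125,140,155):
    m=(np.hypot(*np.moveaxis(P-c0,2,0))<.034)&(h[...,1]<60)&(h[...,2]>th)
    Q=P[m]-c0; rr=np.hypot(*Q.T); ang=np.digitize(np.arctan2(Q[:,1],Q[:,0]),np.linspace(-np.pi,np.pi,73))
    o=[Q[ang==i][rr[ang==i].argmax()] for i in set(ang)]; n=[Q[ang==i][rr[ang==i].argmin()] for i in set(ang)]
    for x in (o,n):
        c,r,e=circ(np.array(x)+c0); print(th,len(x),c.round(4),r.round(4),e.round(4))
c=np.array([.5915,.0055])
pts=np.array([(317,150),(440,160),(480,222),(455,325),(398,365),(285,348),(240,298),(262,185)])/2.1+[160,120]
q=cast(pts,K,T,.085,True)[:,:2]; print(q.mean(0)); q=q-c; a=np.degrees(np.arctan2(q[:,1],q[:,0])); print(a.round(1),(np.hypot(*q.T)*1000).round(1), circ(q+c))
```

```text
125 57 [0.5943 0.0057] 0.0265 0.0006
125 57 [0.594  0.0056] 0.0232 0.0001
140 57 [0.5942 0.0057] 0.0263 0.0002
140 57 [0.594  0.0056] 0.0234 0.0001
155 57 [0.5942 0.0057] 0.0261 0.0002
155 57 [0.594  0.0056] 0.0236 0.0001
[0.593881   0.00598262]
[-158.2  139.2  103.7   51.4   18.9  -35.1  -66.9 -125.2] [26.9 30.  31.  32.2 33.1 32.4 32.4 28.6] (array([0.59370688, 0.0062812 ]), np.float64(0.03080346293180489), np.float64(0.0005878234819761902))
```

Run:
```python
from h import *
c=np.array([.5940,.0057])
pts=np.array([(317,150),(440,160),(480,222),(455,325),(398,365),(285,348),(240,298),(262,185)])/2.1+[160,120]
D=np.load("w_m2.npz"); q=cast(pts,D["K"],D["T"],.085,True)[:,:2]-c; a=np.degrees(np.arctan2(q[:,1],q[:,0])); print(a.round(1),(np.hypot(*q.T)*1000).round(1))
L=[.5237,.2310]
goto([*L,.09],quat(np.pi)); wait(.15); move_l([*L,.05],.1); wait(.2)
s=state(); f0=s["wrist_force"]; print(s["clock"],s["tcp_pos"],f0)
r=move_l([*L,.017],.02,threshold=4); s=state(); print(r,s["clock"],s["tcp_pos"],s["wrist_force"]-f0,s["q"].round(2))
move_l([*L,s["tcp_pos"][2]+.03],.1); print(state()["tcp_pos"])
```

```text
[-159.7  142.5  108.2   54.8   20.1  -38.1  -71.2 -128.8] [29.3 31.8 31.5 30.5 30.7 30.5 31.6 30.2]
8.1583 [0.524485   0.23121541 0.05089642] [ 0.13208397 -0.38602533  0.6362199 ]
True 9.65 [0.52367586 0.23098792 0.01790191] [-0.19137652  0.45991222  3.78835477] [ 0.26  0.5   1.7   0.    0.94 -1.31]
[0.52386036 0.23101793 0.04819858]
```

Tip touch on the felt gave a tip offset of 12 mm when open, which fits my finger model (about 23 mm at 44 mm opening). The gap centres are at 36° mod 90°. Now I'll centre the lens with two crossed grips, re-image it to get the camera bias, then grip it.

Run:
```python
from h import *
L=np.array([.5237,.2310])
goto([*L,.05],quat(np.pi/2)); wait(.1)
for y in (np.pi/2,np.pi):
    if y>2: goto([*L,.05],quat(y)); wait(.15)
    move_l([*L,.036],.06); wait(.15); gripper_close(20); s=state(); print(y,s["tcp_pos"],s["grip_width"],s["grasp_force"],s["wrist_force"]); open_jaws()
    move_l([*L,.052],.1)
goto([L[0]+.021,L[1],.083],quat(np.pi)); wait(.2); p,K,T=shot("wrist","w_l2")
h=cv2.cvtColor(p,cv2.COLOR_RGB2HSV).astype(int)
g=np.indices((480,640))[::-1].reshape(2,-1).T; P=cast(g,K,T,.018,True)
m=(np.hypot(*(P[:,:2]-L).T)<.035).reshape(480,640)&(h[...,0]<22)&(h[...,1]>120)&(h[...,2]>60)
print(circ(cast(biggest(m),K,T,.018,True)),state()["clock"],state()["tcp_pos"])
cv2.imwrite("pics/l2.png",(p*np.where(m,1,.5)[...,None]).astype(np.uint8)[:,:,::-1])
```

```text
1.5707963267948966 [0.52385554 0.2310719  0.03643082] 0.48986774740672845 20.05428045988083 [-0.56501849 -0.21612296  3.6866798 ]
3.141592653589793 [0.52394303 0.23107027 0.03641248] 0.4850139756273847 20.106840133666992 [-0.73470657 -0.53269608  1.42583988]
(array([0.52302726, 0.2307869 ]), np.float64(0.021718364820624843), np.float64(0.00026995534854868926)) 17.3333 [0.54307198 0.23074391 0.08149379]
```

View pics/l2.png

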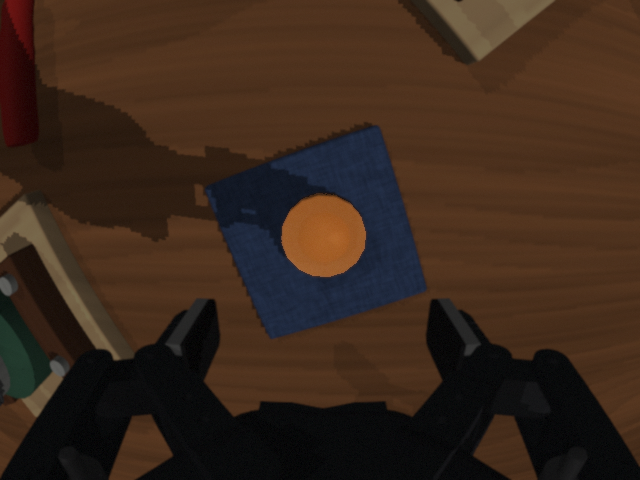

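The mask covers exactly the lens at (323,236). The camera reads it 0.9 mm short in x, so I correct the mouth to (0.5948, 0.0059) and place the lens.

Run:
```python
from h import *
L=np.array([.5239,.2311]); M=np.array([.5948,.0059])
goto([*L,.055],quat(np.pi)); move_l([*L,.036],.06); wait(.15); gripper_close(30)
s=state(); print(s["clock"],s["tcp_pos"],s["grip_width"],s["grasp_force"])
move_l([*L,.15],.15); goto([*M,.15],quat(np.pi)); wait(.2); move_l([*M,.121],.1); wait(.3)
s=state(); f0=s["wrist_force"]; print(s["clock"],s["tcp_pos"],f0,s["grip_width"],s["grasp_force"])
r=move_l([*M,.108],.012,threshold=2.5); s=state(); print(r,s["clock"],s["tcp_pos"],s["wrist_force"]-f0,s["wrist_torque"],s["grip_width"])
```

```text
18.7 [0.52425427 0.23118456 0.0365621 ] 0.48323477264546477 30.079335272312164
21.4833 [0.5952869  0.00579888 0.12170304] [ 0.5897657  -0.23259798 -0.26056911] 0.4833927566079283 30.386250615119934
True 22.45 [0.59466807 0.00590189 0.1085194 ] [-0.51442906  1.35618788  3.85632842] [-0.0501939   0.00541671  0.01551549] 0.48207845528729903
```

Run:
```python
from h import *
M=np.array([.5947,.0059])
move_l([*M,.1088],.02); open_jaws(); move_l([*M,.15],.15)
goto([M[0]+.021,M[1],.15],quat(np.pi)); wait(.15); p,K,T=shot("wrist","w_m3")
h=cv2.cvtColor(p,cv2.COLOR_RGB2HSV).astype(int)
g=np.indices((480,640))[::-1].reshape(2,-1).T; P=cast(g,K,T,.088,True)
m=(np.hypot(*(P[:,:2]-M).T)<.035).reshape(480,640)&(h[...,0]<22)&(h[...,1]>120)&(h[...,2]>60)
print(circ(cast(biggest(m),K,T,.088,True)),state()["clock"])
i=p[120:400,160:480]; cv2.imwrite("pics/m3.png",cv2.resize(i,None,fx=2.1,fy=2.1)[:,:,::-1])
```

```text
(array([0.59342991, 0.00565859]), np.float64(0.021811130983018734), np.float64(0.00014776907683441704)) 24.0833
```

View pics/m3.png

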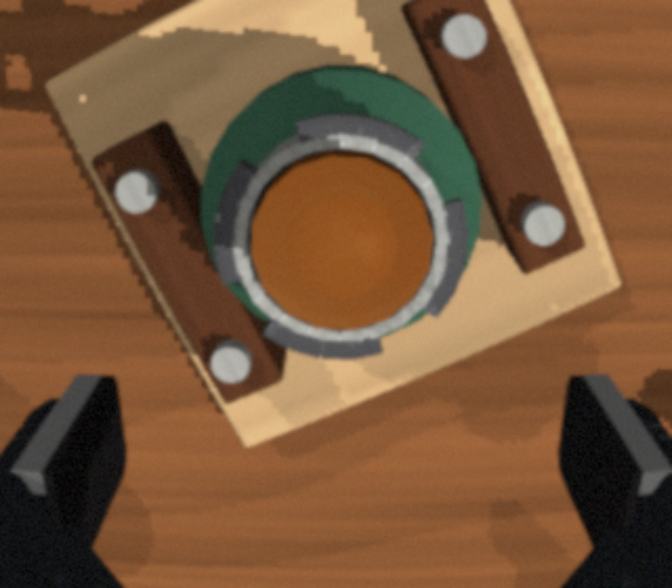

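The crop shows the lens seated concentrically in the cell at (343,242), with an even rim all round. Next is the ring: the wings lie along 20.9°, so I grip with yaw 0.365.

Run:
```python
from h import *
D=np.load("w_ring.npz");p,K,T=D["p"],D["K"],D["T"];h=cv2.cvtColor(p,cv2.COLOR_RGB2HSV).astype(int)
g=np.indices((480,640))[::-1].reshape(2,-1).T; P=cast(g,K,T,.021,True)[:,:2].reshape(480,640,2)
c0=np.array([.4723,-.2189])
m=(np.hypot(*np.moveaxis(P-c0,2,0))<.044)&(h[...,0]>19)&(h[...,0]<34)&(h[...,1]>130)
m=cv2.morphologyEx(m.astype(np.uint8),cv2.MORPH_OPEN,np.ones((3,3)))>0
Q=P[m]-c0; rr=np.hypot(*Q.T); an=np.digitize(np.arctan2(Q[:,1],Q[:,0]),np.linspace(-np.pi,np.pi,73))
o=np.array([Q[an==i][rr[an==i].argmax()] for i in set(an)])
c,r,e=circ(o+c0); print(m.sum(),len(o),c,r,e)
C=c0+[.0009,.0003]
if abs(r-.037)<.0015 and np.hypot(*(c-c0))<.004: C=(c+c0)/2+[.0009,.0003]
print(C); y=.365; 
goto([*C,.10],quat(y)); wait(.15); move_l([*C,.048],.1); wait(.15)
s=state(); f0=s["wrist_force"]; print(s["clock"],s["tcp_pos"],f0,s["q"].round(2))
r=move_l([*C,.044],.03,threshold=5); print(r); gripper_close(40); s=state(); print(s["clock"],s["tcp_pos"],s["wrist_force"]-f0,s["wrist_torque"],s["grip_width"],s["grasp_force"])
move_l([*C,.07],.08); s=state(); print(s["clock"],s["tcp_pos"],s["wrist_force"]-f0,s["grip_width"],s["grasp_force"])
```

```text
814 53 [ 0.46488416 -0.2183407 ] 0.028154497790750133 0.0040449103587954895
[ 0.4732 -0.2186]
27.0333 [ 0.47394541 -0.21909302  0.04890145] [-0.69357504 -0.76746754 -0.44787504] [-0.6   0.37  1.83 -0.    0.95  0.61]
False
27.7417 [ 0.4734849  -0.21878435  0.04427287] [1.30775206 0.95442989 1.88683618] [ 0.08086768  0.06023604 -0.0214901 ] 0.5771451427620784 42.51121759414673
28.2167 [ 0.47352584 -0.21880763  0.07061981] [ 1.02815492  0.74128327 -1.09177471] 0.5704688610205458 42.25743234157562
```

Run:
```python
from h import *
M=np.array([.5947,.0059]); y=np.radians(36)
C=state()["tcp_pos"]; move_l([C[0],C[1],.17],.2); goto([*M,.17],quat(y)); wait(.15)
move_l([*M,.130],.1); wait(.25)
s=state(); f0=s["wrist_force"]; t0=s["wrist_torque"]; print(s["clock"],s["tcp_pos"],f0,s["q"].round(2),yaw_now(),s["grip_width"])
r=move_l([*M,.1142],.012,threshold=3); s=state(); print(r,s["clock"],s["tcp_pos"],s["wrist_force"]-f0,s["wrist_torque"]-t0,s["grip_width"])
```

```text
30.8167 [0.59536415 0.00582254 0.13095457] [ 0.04790418  0.25325904 -0.81505823] [-0.14  0.38  1.6  -0.    1.16  0.81] 0.6283763037955862 0.575787679855843
True 31.525 [0.59461404 0.00585053 0.12317012] [-0.3711645   0.35559708  4.915325  ] [ 0.11515959  0.00122906 -0.0450091 ] 0.5774773852873827
```

Contact came at TCP z 0.1232, which is exactly the height for lugs resting on the ramp tops. I'll look at the held ring.

Run:
```python
from h import *
p,K,T=shot("wrist","w_r2"); s=state(); print(s["clock"],s["tcp_pos"],s["wrist_force"],s["wrist_torque"])
y=np.radians(36);ex=np.array([np.cos(y),np.sin(y)]);c=s["tcp_pos"][:2]
o=p.copy()
for r,z,col in((.037,.1001,(255,0,0)),(.0155,.1001,(0,0,255))):
    a=np.linspace(0,2*np.pi,120); q=project(np.c_[c[0]+r*np.cos(a),c[1]+r*np.sin(a),0*a+z],K,T)
    cv2.polylines(o,[np.round(q).astype(int)],True,col,1)
ct=project([[*c,.1001]],K,T)[0]; print(ct)
u,v=int(ct[0]),int(min(ct[1],360)); i=o[max(v-140,0):v+120,u-160:u+160]; print(u-160,max(v-140,0))
cv2.imwrite("pics/r2.png",cv2.resize(i,None,fx=2.3,fy=2.3)[:,:,::-1])
```

```text
31.575 [0.59458521 0.00584538 0.1231254 ] [-0.63137957  0.62146987  4.83910894] [ 0.01208175  0.04162706 -0.03917546]
[323.14053808 304.99414761]
163 164
```

View pics/r2.png

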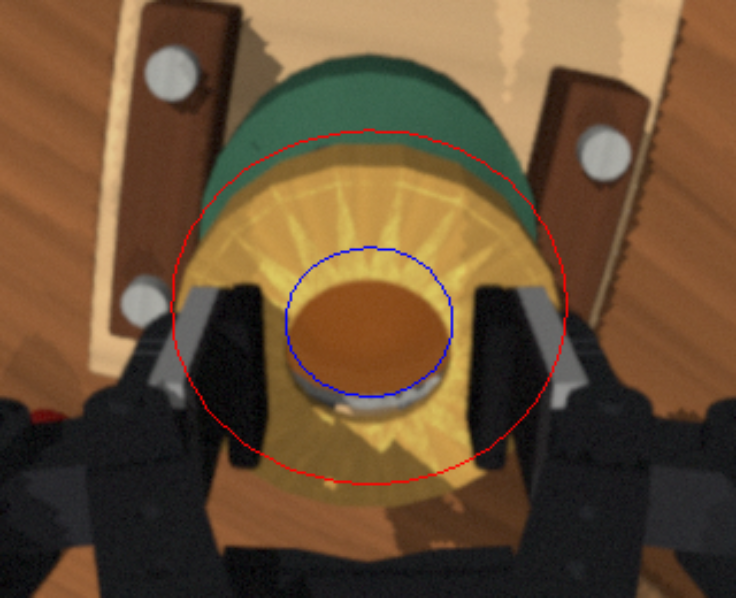

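The overlay (red: expected flange, blue: expected hole) shows the ring shifted along tool x, away from the camera. The hole is near crop (370,345) instead of (370,322). I'll quantify that from the wing and flange edges.

Run:
```python
from h import *
D=np.load("w_r2.npz");K,T=D["K"],D["T"]; c=np.array([.59459,.00585]); y=np.radians(36); ex=np.array([np.cos(y),np.sin(y)]); ey=np.array([ex[1],-ex[0]])
print((T[:2,3]-c)@np.c_[ex,ey],T[2,3])
P=np.array([(262,288),(262,467),(472,288),(472,467)])/2.3+[163,164]
F=np.array([(370,165),(370,505),(370,279),(370,398),(288,330),(450,330)])/2.3+[163,164]
for dz in (0,-.003,-.006,-.009):
    q=cast(P,K,T,.1177+dz,True)[:,:2]-c; f=cast(F,K,T,.1001+dz,True)[:,:2]-c
    print(dz,"wings x,y",(1e3*q@np.c_[ex,ey]).round(1).tolist(),"flange",(1e3*f@np.c_[ex,ey]).round(1).tolist())
```

```text
[ 7.2320079e-02 -9.5792500e-05] 0.24179721983191074
0 wings x,y [[15.4, -17.0], [-20.2, -19.0], [15.4, 16.6], [-20.2, 18.5]] flange [[30.7, 0.3], [-43.1, 0.4], [9.2, 0.3], [-16.2, 0.3], [-1.3, -15.0], [-1.3, 15.2]]
-0.003 wings x,y [[14.0, -17.4], [-22.4, -19.4], [14.0, 17.0], [-22.4, 18.9]] flange [[29.8, 0.3], [-45.5, 0.4], [7.9, 0.3], [-18.0, 0.3], [-2.9, -15.3], [-2.9, 15.5]]
-0.006 wings x,y [[12.6, -17.8], [-24.7, -19.9], [12.6, 17.4], [-24.7, 19.4]] flange [[29.0, 0.3], [-47.9, 0.4], [6.5, 0.3], [-19.9, 0.3], [-4.4, -15.6], [-4.4, 15.9]]
-0.009 wings x,y [[11.2, -18.3], [-26.9, -20.3], [11.2, 17.8], [-26.9, 19.8]] flange [[28.1, 0.3], [-50.4, 0.4], [5.2, 0.3], [-21.8, 0.4], [-6.0, -15.9], [-6.0, 16.2]]
```

The ring sits about 6.4 mm toward −tool x in the jaws: flange diameter read 73.8 mm (expected 74), and I include the camera bias. I'll shift the TCP by that much and descend again.

```bash
cat >> h.py <<'E'
M=np.array([.5947,.0059]); OFF=.0064
def tp(y,z): return np.array([M[0]+OFF*np.cos(y),M[1]+OFF*np.sin(y),z])
E
python3 - <<'E'
from h import *
y=np.radians(36)
s=state()["tcp_pos"]; move_l([s[0],s[1],.128],.05); move_l(tp(y,.128),.05); wait(.25)
s=state(); f0=s["wrist_force"]; t0=s["wrist_torque"]; print(s["clock"],s["tcp_pos"],f0,t0)
r=move_l(tp(y,.1142),.014,threshold=3); s=state(); print(r,s["clock"],s["tcp_pos"],s["wrist_force"]-f0,s["wrist_torque"]-t0,s["grip_width"])
E
```

```text
32.3833 [0.59976625 0.00967474 0.12787878] [ 1.03782856 -0.87961467 -1.07294503] [-0.02828817 -0.02522327  0.04664454]
False 33.5167 [0.60001821 0.00964577 0.11430606] [-1.95857028  0.70243922  0.92402678] [ 0.02985774  0.0473762  -0.08987445] 0.5737155134130038
```

Dropped in: the TCP is at 0.1143, so the grip point is about 15.3 mm above the rim with no early contact. Now I turn it clockwise with force tracking.

Run:
```python
from h import *
y0=np.radians(36); z=.1141; wait(.1)
s=state(); print(s["clock"],s["wrist_force"].round(2),s["wrist_torque"].round(3))
y=y0
for k in range(14):
    y-=.05; move_l(tp(y,z),.0025,rot=quat(y)); wait(.05); s=state()
    f,t=s["wrist_force"],s["wrist_torque"]
    print(round(y0-y,2),round(y0-yaw_now(),3),s["clock"],s["tcp_pos"][2].round(5),f.round(1),t.round(3),s["grasp_force"].round(1))
    if f[2]<-4 or abs(t[2])>.3: break
```

```text
33.6167 [-0.08  0.46 -0.81] [ 0.036  0.005 -0.018]Traceback (most recent call last):
  File "<stdin>", line 8, in <module>
AttributeError: 'float' object has no attribute 'round'
```

Run:
```python
from h import *
y0=np.radians(36); z=.1141
y=y0-.05
for k in range(14):
    y-=.05; move_l(tp(y,z),.0025,rot=quat(y)); wait(.05); s=state()
    f,t=s["wrist_force"],s["wrist_torque"]
    print(round(y0-y,2),round(y0-yaw_now(),3),s["clock"],s["tcp_pos"][2].round(5),f.round(1),t.round(3),round(float(s["grasp_force"]),1))
    if f[2]<-4 or abs(t[2])>.3: break
```

```text
0.1 0.099 34.2333 0.11414 [-0.1 -0.7 -0.8] [-0.003 -0.008 -0.045] 42.3
0.15 0.148 34.5417 0.11417 [ 0.1 -0.3 -0. ] [-0.041 -0.011  0.084] 42.3
0.2 0.198 34.85 0.11411 [-0.3  0.1 -0.7] [ 0.011 -0.006  0.003] 42.3
0.25 0.248 35.1583 0.11413 [-0.4  0.8 -0.8] [ 0.035  0.004 -0.069] 42.3
0.3 0.298 35.4667 0.11411 [-0.   0.9  0. ] [ 0.048 -0.05  -0.021] 42.3
0.35 0.348 35.775 0.11414 [ 0.5 -0.3  0.4] [-0.014 -0.013  0.005] 42.3
0.4 0.398 36.0833 0.11408 [-0.   0.1  0.3] [0.006 0.029 0.024] 42.3
0.45 0.448 36.3917 0.11413 [-0.1  0.8  0.6] [ 0.04  -0.019  0.022] 42.3
0.5 0.498 36.7 0.11409 [-0.1 -0.4 -0.5] [ 0.046  0.024 -0.033] 42.3
0.55 0.548 37.0083 0.11403 [-0.6  0.2  0. ] [-0.009 -0.008 -0.024] 42.3
0.6 0.598 37.3167 0.11389 [-0.2 -0.3 -0.7] [-0.09   0.107 -0.024] 42.3
0.65 0.648 37.625 0.11379 [-1.  -0.7 -1.8] [-0.111  0.139 -0.028] 42.2
0.7 0.699 37.9333 0.11362 [-1.4 -1.3 -3.7] [-0.285  0.242 -0.05 ] 42.1
0.75 0.749 38.2417 0.11348 [-2.5 -1.4 -5.1] [-0.322  0.222 -0.133] 42.0
```

The lugs caught at about 0.57 rad. I continue to about 0.35 rad past that, lowering with the thread.

Run:
```python
from h import *
y0=np.radians(36)
for d in (.8,.85,.9,.93):
    y=y0-d; move_l(tp(y,.1141-.004*(d-.56)),.0025,rot=quat(y)); wait(.08); s=state()
    f,t=s["wrist_force"],s["wrist_torque"]
    print(d,round(y0-yaw_now(),3),s["clock"],s["tcp_pos"][2].round(5),f.round(1),t.round(3),round(float(s["grasp_force"]),1))
```

```text
0.8 0.8 38.8083 0.11326 [-5.1 -2.4 -0.9] [-0.328  0.775  0.149] 42.4
0.85 0.85 39.1667 0.11304 [-4.5 -2.2 -0.3] [-0.362  0.821 -0.069] 42.5
0.9 0.899 39.525 0.11286 [-5.6 -0.7 -0.3] [-0.484  0.77   0.009] 42.5
0.93 0.929 39.8583 0.11274 [-5.1 -2.3 -0.1] [-0.389  0.83   0.043] 42.6
```

Run:
```python
from h import *
y=np.radians(36)-.93
open_jaws(); wait(.2); move_l(tp(y,.16),.12)
ey=np.array([np.cos(y),np.sin(y)]); g=np.array([*(M-.021*ey),.165]); goto(g,quat(y)); wait(.2)
p,K,T=shot("wrist","w_end"); s=state(); print(s["clock"],s["tcp_pos"],s["wrist_force"])
o=p.copy()
for r,z,col in((.037,.0899,(255,0,0)),(.0155,.0899,(0,0,255))):
    a=np.linspace(0,2*np.pi,120); q=project(np.c_[M[0]+r*np.cos(a),M[1]+r*np.sin(a),0*a+z],K,T)
    cv2.polylines(o,[np.round(q).astype(int)],True,col,1)
u,v=project([[*M,.09]],K,T)[0].astype(int); i=o[max(v-110,0):v+110,u-140:u+140]
cv2.imwrite("pics/end.png",cv2.resize(i,None,fx=2.5,fy=2.5)[:,:,::-1])
```

```text
41.5583 [0.57507158 0.01191501 0.16469732] [-0.46357827  0.78908239  0.17985468]
```

View pics/end.png

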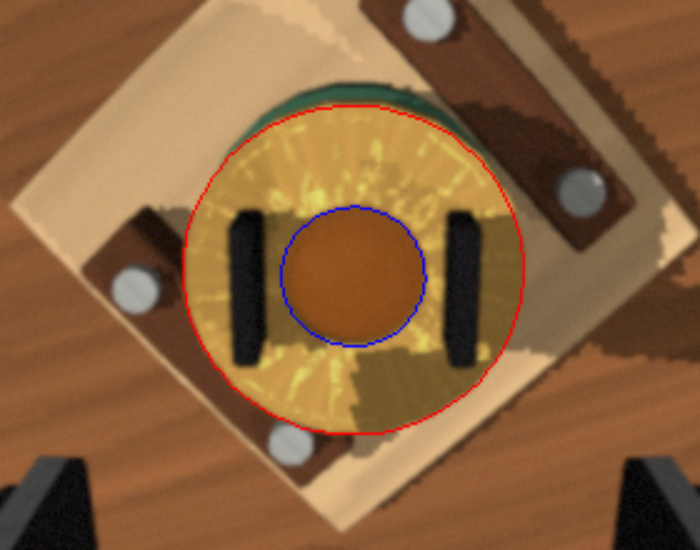

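The ring sits concentric and level on the cell: its flange and hole match the red and blue outlines at (355,270). The wings are still at the angle I left them, so it has not unscrewed. Handing in.

```bash
python3 -c "
from plant import *
print(job_done(), state()['clock'])"
```

```text
the job is handed in; nothing more can be done
the job is handed in; nothing more can be done
```

I laid the lens flat in the cell, screwed the ring down about 0.35 rad (1.4 mm) past the catch, let go and handed the job in at about 42 s; it returned no verdict, and the final ring-on-lens force was not measured directly.

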